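Fetch the spanner from behind the lubricants

TASK

The combination spanner that is missing from the foam tool tray has been left at the back of the grey lubricant rack, behind the three containers. Stand all three containers upright in the aluminium drip tray, then lay the spanner fully down into its empty middle pocket in the foam tray without disturbing the two spanners beside it, and then put every container back upright in the bay of the rack where it stood at the start.

Things in the scene. Friction and masses are not known exactly. Their poses are not given: they have to be found in the camera images.
- aerosol_center (a point): Small aerosol can, upright: aluminium cylinder 50 mm in diameter up to 94 mm above its foot, with a paper band and a 36 mm black cap; 125 mm tall in all, 0.18 kg. The point is on its axis, half-way up (62.5 mm above its foot); z up. At the start it stands in any one of the three bays of the rack.
- dropper_center (a point): Slim white plastic dropper bottle, upright: 38 mm in diameter up to 82 mm above its foot, then a cone-shaped nozzle; 120 mm tall in all, 0.11 kg. The point is on its axis, half-way up (60 mm above its foot); z up. At the start it stands in any one of the three bays of the rack.
- oilcan_center (a point): Rectangular dark steel oil can, upright: 36 mm (its x) by 58 mm (its y) by 92 mm tall, rims 39 by 61 mm, black screw cap off centre on top bringing it to 110 mm; 0.25 kg. The point is at the middle of its section, 55 mm above its foot; z up. At the start it stands in any one of the three bays of the rack, its x roughly along the rack's x.
- spanner_center (a point): The loose steel combination spanner, flat in the rack's trough: 190 mm long along its y, open jaw (38 mm wide) at +y, ring end (24 mm) at -y, ends 11 mm thick. Shank 14 mm wide, 8 mm thick, straight for 50 mm either side of the point, its underside 1.5 mm above what the spanner lies on. The point: middle of length and thickness, 5.5 mm above what it lies on; 0.12 kg.
- spanner_small_center (a point): The smaller spanner (165 mm), already lying in the foam tray in the pocket on the tray's -x side, 54 mm from the empty one. The point is at its middle; y axis towards its open jaw. Leave it there.
- spanner_large_center (a point): The larger spanner (205 mm), already lying in the foam tray in the pocket on the tray's +x side, 54 mm from the empty one. The point is at its middle; y axis towards its open jaw. Leave it there.
- pocket (a point): Empty middle pocket of the fixed black foam tray (176 mm in x, 244 in y, 22 tall; grey pocket floor 10 mm above the bench). The point, 15.5 mm above the bench, is where the spanner's point must lie, axes matching; wide end for the jaw at +y, fits only so; play 4 mm sideways, 6 mm endwise. A finger groove, as deep, crosses all pockets at mid-length (27 mm either side of the point in y).
- drip_tray: Aluminium drip tray, fixed: 170 mm along x, 250 mm along y, floor 3 mm thick, rim 13 mm tall above the bench and 3 mm thick. Origin: centre of its underside. The side area for the containers.
- rack: Grey steel lubricant rack, fixed: 170 mm along x, 236 mm along y, floor 3 mm thick, walls 5 mm thick and 17 mm tall above the bench. Origin: centre of its underside. On its -x side three open bays, each 70 mm (x) by 72 mm (y), centres at x = -45, y = -77, 0, +77 mm; behind them one trough 85 mm wide, its middle at x = +37.5 mm, where the spanner lies along y.

How it is judged:
On the way, in this order (a step that is already met when the one before it is completed fails the run):
1. all three containers stand upright in the drip tray (x of aerosol_center in the frame of drip_tray between -0.085 and 0.085 m and y of aerosol_center in the frame of drip_tray between -0.125 and 0.125 m and height (world z) of aerosol_center below 0.0715 m and angle between each of aerosol_center, dropper_center, oilcan_center's own z axis and vertical below 0.1 rad and linear speed of each of aerosol, dropper, oilcan below 0.03 m/s and x of dropper_center in the frame of drip_tray between -0.085 and 0.085 m and y of dropper_center in the frame of drip_tray between -0.125 and 0.125 m and height (world z) of dropper_center below 0.069 m and x of oilcan_center in the frame of drip_tray between -0.085 and 0.085 m and y of oilcan_center in the frame of drip_tray between -0.125 and 0.125 m and height (world z) of oilcan_center below 0.064 m), for 0.2 s.
2. the spanner lies down in its pocket while the containers still stand in the drip tray (all of step 1 and horizontal distance between spanner_center and pocket below 0.012 m and z of spanner_center in the frame of pocket below 0.004 m and angle between spanner_center's own z axis and vertical below 0.05 rad and angle between the y axis of spanner_center and the y axis of pocket, either way round below 0.12 rad and linear speed of spanner below 0.03 m/s), for 0.2 s.
At the end, for the whole second after the job is handed in: Each container upright (0.1 rad) on the floor of its own starting bay (centre within 35 mm of its start, raised under 6 mm); spanner in the pocket (12 mm, under 4 mm high, level to 0.05 rad, along it to 0.12 rad); the other two spanners within 12 mm of where they were; all at rest (distance of each of aerosol_center, dropper_center, oilcan_center from where it was at the start of the episode below 0.035 m and height (world z) of aerosol_center below 0.0715 m and angle between each of aerosol_center, dropper_center, oilcan_center's own z axis and vertical below 0.1 rad and linear speed of each of aerosol, dropper, oilcan, spanner below 0.03 m/s and height (world z) of dropper_center below 0.069 m and height (world z) of oilcan_center below 0.064 m and horizontal distance between spanner_center and pocket below 0.012 m and z of spanner_center in the frame of pocket below 0.004 m and angle between spanner_center's own z axis and vertical below 0.05 rad and angle between the y axis of spanner_center and the y axis of pocket, either way round below 0.12 rad and distance of each of spanner_small_center, spanner_large_center from where it was at the start of the episode below 0.012 m); the robot touches nothing.
It fails at once if the aerosol can is knocked over (angle between aerosol_center's own z axis and vertical above 0.7 rad).
It fails at once if the dropper bottle is knocked over (angle between dropper_center's own z axis and vertical above 0.7 rad).
It fails at once if the oil can is knocked over (angle between oilcan_center's own z axis and vertical above 0.7 rad).
It also fails if it takes over 147 s, if anything falls off the work surface, if the arm or the gripper's body presses on something with over 40 N, if the wrist force passes 120 N, or if a joint passes its speed limit or range.

ROBOT

A 6-joint arm with a two-finger parallel gripper is mounted at the origin on the work surface. World frame = base frame: x ahead of the robot, y to its left, z up, the work surface at z = 0. Lengths are in m, angles in rad, forces in N, time in s.
With the tool pointing down it reaches from about 0.3 to 0.875 m from the base axis. Payload 6.4 kg.
Tool frame: the origin (TCP) lies midway between the tips of the shut fingers; the grasp point (between the pads) lies 19 mm behind it; z points along the fingers, y is the line along which they close (so a half turn about z gives the same grasp; the last joint's range is limited). The gripper opens to 85 mm and grips with 20 to 120 N. Pads are 22 mm wide; open, the fingers measure 114 mm over their backs; the gripper's body (76 mm by 85 mm) begins 54 mm behind the grasp point. The pads swing forward as they close: fully open they stand 13 mm farther back than shut.
Start: joints at [-1.388, 0.181, 1.607, -0, 1.354, -0.206], TCP at [0.218, -0.532, 0.231] pointing down, gripper open.
Joint ranges: [-2.99, 2.99], [-0.89, 2.07], [0.3, 2.58], [-1.14, 4.28], [0, 2.63], [-3.12, 3.12]. Speed limits (rad/s): [2.57, 2.57, 3.01, 3.14, 3.14, 3.14].

INTERFACE

Orientations are given as a unit quaternion [w, x, y, z].
In Python, from bench import status, camera, ctrl gives the robot as it stands. The module is installed in compiled form; this text tells all that it offers.
- The arm moves only by the shell command python3 -m handwheel 'ROWS'. ROWS is JSON, a list that holds one entry, the list of rows, each a list of 7 numbers: the opening, from -1 (shut) to 1 (fully open), then the shift along the tool's x, y, z in cm, then the turn, a rotation vector about the tool's x, y, z in degrees. A call has 1 to 10 rows; each row is the pose to reach, as a shift and turn from the pose commanded when the call began, along the tool's axes at that moment; what a row does not reach only later rows make up. A row lasts 1/8 s, in which the tool goes at most 62.5 mm and 10.7 degrees, less where a joint would pass 70% of its speed; a pose out of reach is approached as far as the arm can. A call with a gripper value outside its range is refused whole. The fingers move at their own pace and stop on an object; the grip force is fixed at half the most. Time passes only in rows, so rows that repeat a pose let the fingers close. It gives the time, the measured TCP pose, the force, the opening and the grip force at its end, in the units of the state.
- status.get_obs(): the state, without advancing time (a new reading comes with each control period).
- camera(name): name is "scene" or "side" or "wrist"; returns a dict with "frame" (420x560x3 uint8, blue, green, red), "depth" (420x560 float32, m along the optical axis (not along the pixel's ray), 0 where there is no reading), "fx", "fy", "cx", "cy" (pixels), "extrinsics" (4x4, takes a point from camera to world coordinates); the wrist camera has in their place "hand_eye" (4x4, takes a point from camera to tool coordinates, whose origin is the TCP and whose axes are the flange's). Camera axes: x right, y down, z forward; pixel columns grow to the right and rows downward; lengths in m; the calibration is good to about 2 mm. The wrist camera is an equidistant fisheye: a pixel r from the principal point sees the ray r / f radians off the axis. A picture is of the moment at which its call begins: read the wrist's pose just before it.
- ctrl.hand_in(): hands the job in; it is judged then, once.
The state is a dict: "time_s": time; "q": joint angles; "dq": joint speeds; "joint_efforts": joint torques, N m; "eef_pos": TCP position; "eef_rot": TCP orientation; "wrist_force": force on the tool from outside, world axes, zero at the start; "torque": the same for the moment, N m; "opening": opening from 0.0 (shut) to 1.0 (fully open); "grasp_force": force on a finger pad.
Only numpy, scipy, OpenCV 4.12 (cv2) and the standard library are available. Lean on these libraries where they do the work, as an engineer would, in place of code of your own. Each camera call takes 0.05 s, during which the arm holds its last target. There are 200 camera calls.

## Working session

There is one attempt and no reset: what is moved stays moved. The work goes in short steps, Python scripts to look and compute and a shell command to move; the robot and the scene stay as the last step left them, time stands still between calls to the robot, and variables do not carry over. Pictures are saved under pics/ and viewed, at most 17 in all, crops included, and the job is handed in when it is done.

```bash
mkdir -p pics; python3 - <<'E'
from bench import status,camera
import cv2,numpy as np
o=status.get_obs();print({k:np.round(v,3).tolist() for k,v in o.items()})
for n in("scene","side"):
    c=camera(n);cv2.imwrite(f"pics/{n}0.png",c["frame"]);np.savez(f"{n}0.npz",**c)
    print(n,c["fx"],c["cx"],c["cy"],np.round(c["extrinsics"],3).tolist())
E
```

```text
{'time_s': 0.0, 'q': [-1.388, 0.182, 1.608, -0.0, 1.354, -0.206], 'dq': [-0.002, 0.001, 0.0, -0.0, 0.0, -0.001], 'joint_efforts': [-0.001, -44.487, -35.134, -0.0, 0.009, -0.0], 'eef_pos': [0.218, -0.532, 0.23], 'eef_rot': [-0.001, 0.981, 0.193, 0.0], 'wrist_force': [0.097, 0.374, -0.845], 'torque': [0.009, -0.03, 0.018], 'grasp_force': 0.0, 'opening': 1.004}
scene 532.8163888417297 282.70813267167404 200.59508005683674 [[-0.734, 0.49, -0.47, 1.211], [0.679, 0.549, -0.488, 0.733], [0.019, -0.677, -0.736, 1.162], [0.0, 0.0, 0.0, 1.0]]
side 497.6974349481073 274.40504940011215 214.4866216097476 [[-0.999, -0.021, 0.039, 0.487], [-0.041, 0.763, -0.645, 0.716], [-0.017, -0.646, -0.763, 0.918], [0.0, 0.0, 0.0, 1.0]]
```

View pics/scene0.png

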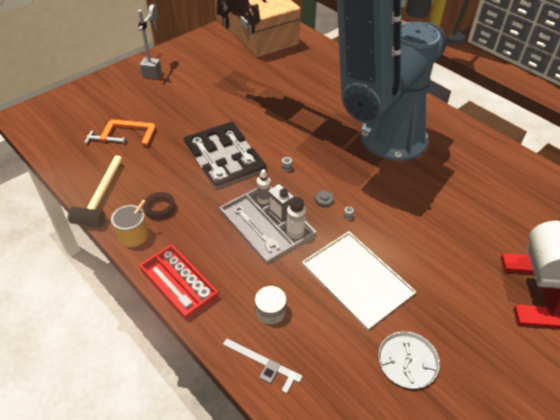

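View pics/side0.png

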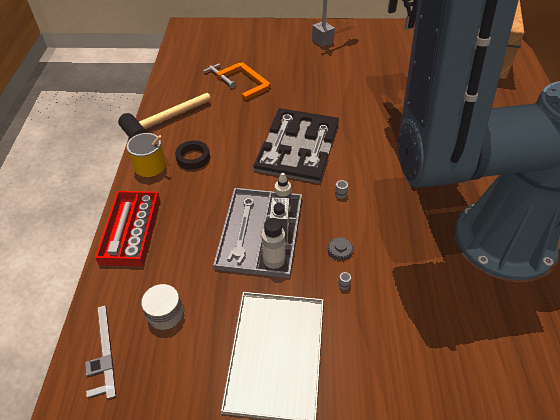

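The scene shows the foam tray (-y side, jaws towards +y), the rack in the middle and the white drip tray (+y). In the side view the spanner's jaw is at (237,255) and its ring at (249,203). The bays from top to bottom hold the dropper (282,185), the oil can (279,210) and the aerosol (273,243). Next I'll make a top-down orthographic map.

```bash
cat > h.py <<'E'
import numpy as np,cv2
def cloud(c):
    d=c["depth"];v,u=np.mgrid[:420,:560]
    P=np.stack([(u-c["cx"])/c["fx"]*d,(v-c["cy"])/c["fy"]*d,d,np.ones_like(d)],-1)
    return (P@c["extrinsics"].T)[...,:3]
def pix(c,p):
    q=np.linalg.inv(c["extrinsics"])@np.r_[p,1];return q[0]/q[2]*c["fx"]+c["cx"],q[1]/q[2]*c["fy"]+c["cy"]
E
python3 - <<'E'
from h import *
x0,y0,s=0.25,-0.45,0.0015  # ortho: cols=-x? cols=x, rows=y
H=np.full((540,340),-1.);I=np.zeros((540,340,3),np.uint8)
for n in("scene","side"):
    c=dict(np.load(n+"0.npz"));P=cloud(c)
    # upsample by z=0.01 plane warp: ortho colour at plane z=.012
    if n=="side":
        src=[];dst=[(0,0),(339,0),(339,539),(0,539)]
        for (a,b) in dst: src.append(pix(c,[x0+a*s,y0+b*s,.012]))
        M=cv2.getPerspectiveTransform(np.float32(src),np.float32(dst));I=cv2.warpPerspective(c["frame"],M,(340,540))
    z=P[...,2];m=(c["depth"]>0)
    for nm,lo,hi in(("wall",.012,.020),("tall",.04,.14)):
        mm=(m&(z>lo)&(z<hi)&(P[...,0]>.25)&(P[...,0]<.76)&(P[...,1]>-.45)&(P[...,1]<.36))
        k=cv2.connectedComponentsWithStats(mm.astype(np.uint8))
        for i in range(1,k[0]):
            if k[2][i,4]>60:
                Q=P[k[1]==i];r=cv2.minAreaRect(Q[:,:2].astype(np.float32)*1000)
                print(n,nm,k[2][i].tolist(),np.round(r[0]),np.round(r[1]),round(r[2],1),'zmax',Q[:,2].max().round(3))
cv2.imwrite("pics/ortho.png",cv2.resize(I,None,fx=1.1,fy=1.1))
E
```

```text
scene wall [218, 130, 34, 43, 344] [ 446. -291.] [196.  99.] 65.8 zmax 0.02
scene wall [191, 136, 27, 31, 145] [ 510. -349.] [156.  69.] 75.5 zmax 0.02
scene wall [212, 163, 17, 16, 63] [ 546. -248.] [58. 45.] 76.0 zmax 0.02
scene wall [219, 188, 97, 74, 603] [563.  -5.] [241. 172.] 84.2 zmax 0.02
scene wall [315, 190, 19, 15, 145] [379.  43.] [59. 53.] 44.9 zmax 0.02
scene wall [235, 206, 45, 46, 229] [602.  -4.] [190.  38.] 81.8 zmax 0.02
scene tall [257, 170, 49, 62, 1279] [519.   3.] [198.  50.] 82.3 zmax 0.135
scene tall [258, 286, 28, 30, 485] [735. 216.] [75. 50.] 90.0 zmax 0.065
side wall [278, 113, 16, 16, 72] [ 518. -392.] [75. 31.] 76.8 zmax 0.02
side wall [270, 124, 18, 14, 62] [ 528. -352.] [56. 35.] 30.2 zmax 0.02
side wall [256, 137, 26, 28, 198] [ 548. -268.] [113.  52.] 73.7 zmax 0.02
side wall [305, 141, 16, 16, 70] [ 434. -276.] [63. 29.] 61.1 zmax 0.02
side wall [254, 166, 64, 14, 141] [ 512. -190.] [ 10. 168.] 77.0 zmax 0.02
side wall [231, 188, 44, 43, 228] [594. -65.] [126. 102.] 83.6 zmax 0.02
side wall [213, 193, 89, 83, 677] [566.  -5.] [239. 171.] 84.1 zmax 0.02
side wall [227, 198, 27, 66, 339] [604.  -4.] [193.  36.] 82.0 zmax 0.019
side wall [328, 237, 25, 21, 283] [382.  42.] [57. 54.] 87.8 zmax 0.02
side wall [156, 309, 27, 19, 61] [731. 238.] [60. 17.] 40.1 zmax 0.02
side tall [262, 173, 29, 87, 1604] [524.   5.] [193.  48.] 84.6 zmax 0.132
side tall [152, 284, 28, 37, 771] [737. 216.] [47. 75.] 0.3 zmax 0.063
```

View pics/ortho.png

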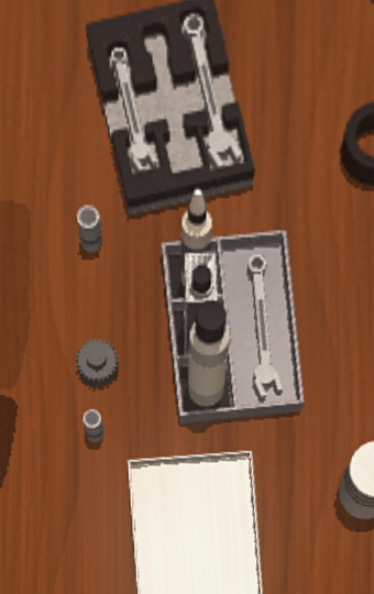

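Orthographic map (1.364 mm/px, x right, y down): rack yaw is about -6° and foam yaw about -13°. The containers lean away only because of parallax. Next I'll measure the container axes, the drip tray, the spanner and the foam.

```bash
python3 - <<'E'
from h import *
from scipy.optimize import least_squares
R=lambda a:np.array([[np.cos(a),-np.sin(a)],[np.sin(a),np.cos(a)]])
C={n:dict(np.load(n+"0.npz")) for n in("scene","side")}
rc=np.array([.5645,-.005]);Rr=R(np.radians(-5.8))
Ps=[cloud(c)[c["depth"]>0] for c in C.values()]
for nm,by,r,lo,hi in(("dropper",-.077,.019,.03,.08),("oilcan",0,None,.03,.09),("aerosol",.077,.025,.03,.09)):
  for k,P in enumerate(Ps+[np.vstack(Ps)]):
    L=(P[:,:2]-rc)@Rr;m=(abs(L[:,0]+.045)<.034)&(abs(L[:,1]-by)<.035)
    Q=L[m&(P[:,2]>lo)&(P[:,2]<hi)]
    if r:
        s=least_squares(lambda p:np.hypot(*(Q-p).T)-r,[-.045,by],loss="soft_l1",f_scale=.002).x
        print(nm,k,len(Q),"local",np.round(s*1e3,1),"world",np.round((Rr@s+rc)*1e3,1))
    T=L[m&(P[:,2]>.088)&(P[:,2]<.100)]
    if not r:
        q=cv2.minAreaRect((T*1000).astype(np.float32));print(nm,k,"top rect local",np.round(q[0],1),np.round(q[1],1),round(q[2],1),"world",np.round((Rr@(np.array(q[0])/1e3)+rc)*1e3,1))
# tray corners & foam corners & refs by ray-plane from side
def ray(c,u,v,z):
    E=c["extrinsics"];d=E[:3,:3]@[(u-c["cx"])/c["fx"],(v-c["cy"])/c["fy"],1];t=(z-E[2,3])/d[2];return (E[:3,3]+t*d)[:2]
print("tray",[np.round(ray(C["side"],u,v,.013)*1e3).tolist() for u,v in((243,294),(323,298),(316,419),(223,413))])
# colour segmentation
P=cloud(C["side"]);b=C["side"]["frame"].astype(int).min(2)
m=((b>150)&(C["side"]["depth"]>0)&(P[...,1]>.1)&(P[...,0]<.65)&(P[...,2]<.03)).astype(np.uint8)
k=cv2.connectedComponentsWithStats(m);i=1+np.argmax(k[2][1:,4]);print("trayseg",cv2.minAreaRect((P[k[1]==i][:,:2]*1000).astype(np.float32)))
mx=C["side"]["frame"].max(2)
# foam: dark & region
m=((mx<70)&(P[...,2]>.015)&(P[...,2]<.03)&(P[...,1]<-.15)&(P[...,0]<.65)&(P[...,0]>.35));Q=P[m][:,:2]*1000
print("foam",cv2.minAreaRect(Q.astype(np.float32)))
E
```

```text
dropper 0 150 local [-45.5 -77.4] world [511.4 -77.4]
dropper 1 109 local [-41.8 -77.4] world [515.1 -77.8]
dropper 2 259 local [-43.6 -77.8] world [513.2 -78. ]
oilcan 0 top rect local [-48.3   0.1] [41.4 66.1] 5.9 world [516.5  -0. ]
oilcan 1 top rect local [-45.1   0.6] [39.  62.3] 2.7 world [5.197e+02 1.000e-01]
oilcan 2 top rect local [-46.9   0.3] [43.8 66.1] 6.7 world [517.9  -0. ]
aerosol 0 256 local [-45.7  74.9] world [526.6  74.1]
aerosol 1 381 local [-41.9  74.9] world [530.4  73.8]
aerosol 2 637 local [-43.5  74.7] world [528.8  73.7]
tray [[591.0, 171.0], [423.0, 175.0], [441.0, 421.0], [606.0, 417.0]]
trayseg ((517.3843994140625, 295.23065185546875), (251.7268829345703, 169.4649658203125), 85.6003646850586)
foam ((433.2109069824219, -506.8302001953125), (666.4472045898438, 177.6501007080078), 76.43418884277344)
```

```bash
python3 -m handwheel '[[[1,51.7,-44.3,0,0,0,-62],[1,51.7,-44.3,0,0,0,-62],[1,51.7,-44.3,0,0,0,-62],[1,51.7,-44.3,0,0,0,-62],[1,51.7,-44.3,0,0,0,-62],[1,51.7,-44.3,0,0,0,-62],[1,51.7,-44.3,0,0,0,-62],[1,51.7,-44.3,0,0,0,-62],[1,51.7,-44.3,0,0,0,-62],[1,51.7,-44.3,0,0,0,-62]]]'
```

```text
time_s: 1.35
eef_pos: [0.5035, 0.0262, 0.2312]
eef_rot: [0.0, 0.741, 0.671, -0.0]
wrist_force: [1.2, -0.8, -0.3]
opening: 1.001
grasp_force: 0.0
```

```bash
cat > to.py <<'E'
# to.py x y z(mm) [tool-x yaw deg]: prints the shift (cm, tool axes) and turn about tool z
import sys,numpy as np
from bench import status
from scipy.spatial.transform import Rotation as Ro
a=list(map(float,sys.argv[1:]));o=status.get_obs();w,x,y,z=o["eef_rot"];M=Ro.from_quat([x,y,z,w])
X=M.as_matrix()[:,0];yaw=np.degrees(np.arctan2(X[1],X[0]))
print("pos",np.round(np.array(o["eef_pos"])*1e3,1),"yaw",yaw.round(2),"shift",np.round(M.inv().apply(np.array(a[:3])/10-np.array(o["eef_pos"])*100),2),"turn",round(yaw-a[3],1) if len(a)>3 else "", "op",round(o["opening"],3),"tilt",np.round(M.as_matrix()[:2,2],4))
E
python3 to.py 529 74 231 84.2
```

```text
pos [503.5  26.2 231.2] yaw 84.28 shift [5.01 2.06 0.02] turn 0.1 op 1.001 tilt [ 0.0002 -0.0002]
```

```bash
python3 -m handwheel '[[[1,5,2,0,0,0,0],[1,5,2,0,0,0,0],[1,5,2,0,0,0,0]]]'; python3 to.py 529 74 62 84.2; python3 - <<'E'
from bench import status,camera
import cv2,numpy as np
o=status.get_obs();c=camera("wrist");cv2.imwrite("pics/w1.png",c["frame"]);np.savez("w1.npz",pos=o["eef_pos"],rot=o["eef_rot"],**c)
print(c["fx"],c["cx"],c["cy"],np.round(c["hand_eye"],3).tolist())
E
```

```text
time_s: 1.72
eef_pos: [0.5274, 0.0719, 0.2307]
eef_rot: [-0.0, 0.741, 0.671, -0.001]
wrist_force: [-0.5, 0.9, 0.0]
opening: 0.998
grasp_force: 0.0
pos [527.4  71.9 230.7] yaw 84.33 shift [ 0.23  0.17 16.87] turn 0.1 op 0.998 tilt [-0.0015 -0.0003]
325.19226210127806 283.5776858535182 208.79451388920188 [[0.0, -0.948, -0.319, 0.08], [1.0, 0.0, -0.0, -0.001], [0.0, -0.319, 0.948, -0.143], [0.0, 0.0, 0.0, 1.0]]
```

View pics/w1.png

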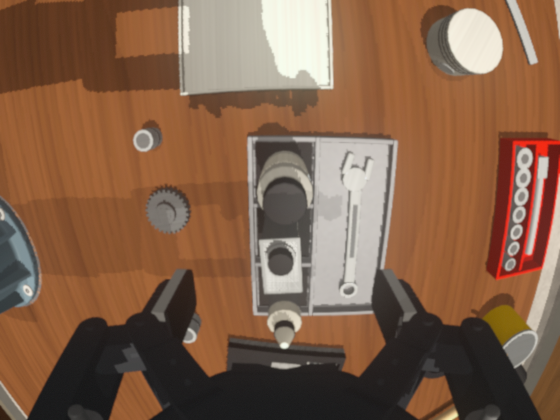

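The wrist view shows the aerosol cap at (286,202), the oil can cap at (281,262), the dropper tip at (285,340), and the spanner from the jaw at (355,175) to the ring at (348,290). I'll compare these with projections of my estimates and find the spanner and pocket positions from this view.

```bash
cat >> h.py <<'E'
from scipy.spatial.transform import Rotation as Ro
def wT(c):
    w,x,y,z=c["rot"];T=np.eye(4);T[:3,:3]=Ro.from_quat([x,y,z,w]).as_matrix();T[:3,3]=c["pos"];return T@c["hand_eye"]
def wpix(c,p):
    q=(np.linalg.inv(wT(c))@np.r_[p,1])[:3];r=np.hypot(q[0],q[1]);t=np.arctan2(r,q[2])
    return (c["cx"]+c["fx"]*t*q[0]/r,c["cy"]+c["fy"]*t*q[1]/r)
def wray(c,u,v,z):
    a,b=(u-c["cx"])/c["fx"],(v-c["cy"])/c["fy"];t=np.hypot(a,b)
    d=np.array([a/t*np.sin(t),b/t*np.sin(t),np.cos(t)]);E=wT(c);d=E[:3,:3]@d;return (E[:3,3]+(z-E[2,3])/d[2]*d)[:2]
E
python3 - <<'E'
from h import *
c=dict(np.load("w1.npz"))
for n,p in(("aer",(.529,.074,.128)),("drop",(.513,-.078,.123)),("spj",(.605,.08,.01))):print(n,np.round(wpix(c,p)))
for n,u,v,z in(("aercap",286,202,.128),("droptip",285,342,.123),("jaw",356,172,.012),("ring",348,290,.012),("rackTL",249,138,.017),("rackTR",396,141,.017),("rackBR",387,313,.017),("rackBL",254,313,.017)):print(n,np.round(wray(c,u,v,z)*1e3,1))
cv2.imwrite("pics/w1c.png",cv2.resize(c["frame"][130:360,220:420],None,fx=3,fy=2.6))
E
```

```text
aer [287. 203.]
drop [285. 345.]
spj [351. 161.]
aercap [528.5  75.1]
droptip [513.2 -73.5]
jaw [609.5  67. ]
ring [596.  -91.3]
rackTL [492.4 117.8]
rackTR [657.7 100.9]
rackBR [ 651.5 -135.8]
rackBL [ 467.5 -112. ]
```

View pics/w1c.png

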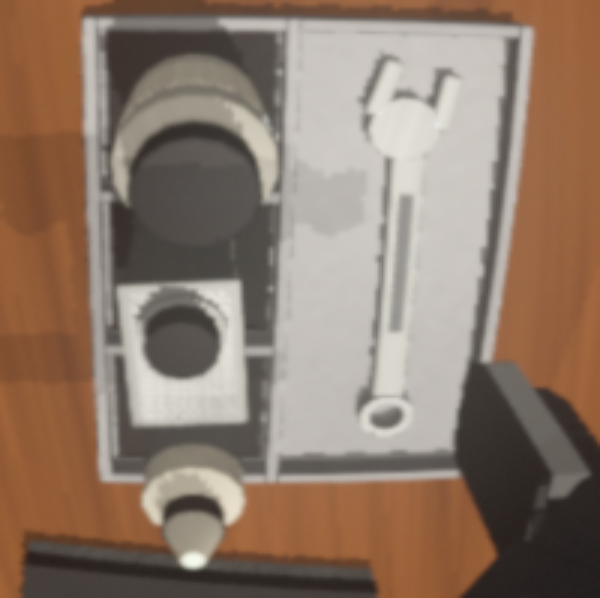

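The crop confirms the layout, with the projections within 1–5 px. Descending on the aerosol.

```bash
python3 -m handwheel '[[[1,0.2,0.1,6,0,0,0],[1,0.2,0.1,12,0,0,0],[1,0.2,0.1,16.9,0,0,0],[1,0.2,0.1,16.9,0,0,0],[-1,0.2,0.1,16.9,0,0,0],[-1,0.2,0.1,16.9,0,0,0],[-1,0.2,0.1,16.9,0,0,0],[-1,0.2,0.1,16.9,0,0,0],[-1,0.2,0.1,16.9,0,0,0]]]'; python3 to.py 523 370 62 85.6
```

```text
time_s: 2.9
eef_pos: [0.5299, 0.0735, 0.0644]
eef_rot: [0.001, 0.741, 0.671, 0.001]
wrist_force: [-2.5, -0.9, 6.5]
opening: 0.569
grasp_force: 61.2
pos [529.9  73.5  64.4] yaw 84.29 shift [29.43 -3.64  0.22] turn -1.3 op 0.569 tilt [ 0.0023 -0.0006]
```

```bash
python3 -m handwheel '[[[-1,0,0,-4,0,0,0],[-1,0,0,-8,0,0,0],[-1,4,-0.5,-8,0,0,0],[-1,9,-1.1,-8,0,0,0],[-1,14,-1.7,-8,0,0,0],[-1,19,-2.4,-8,0,0,0],[-1,24,-3,-8,0,0,0],[-1,28,-3.5,-8,0,0,0],[-1,29.4,-3.6,-8,0,0,0],[-1,29.4,-3.6,-8,0,0,0]]]'; python3 to.py 523 370 64.5 85.6
```

```text
time_s: 4.15
eef_pos: [0.5224, 0.3702, 0.1426]
eef_rot: [0.0, 0.741, 0.671, 0.0]
wrist_force: [-0.2, -0.7, -2.4]
opening: 0.569
grasp_force: 63.0
pos [522.4 370.2 142.6] yaw 84.36 shift [-0.02  0.06  7.81] turn -1.2 op 0.569 tilt [ 0.0004 -0.0002]
```

```bash
python3 -m handwheel '[[[-1,0,0,4,0,0,0],[-1,0,0,7,0,0,0],[-1,0,0,7.7,0,0,0],[-1,0,0,7.8,0,0,0],[-1,0,0,7.8,0,0,0],[1,0,0,7.8,0,0,0],[1,0,0,7.8,0,0,0],[1,0,0,7.8,0,0,0],[1,0,0,2,0,0,0],[1,0,0,-6,0,0,0]]]'; python3 to.py 513 -77 200 84.2
```

```text
time_s: 5.4
eef_pos: [0.5217, 0.3695, 0.1849]
eef_rot: [-0.0, 0.742, 0.671, -0.001]
wrist_force: [1.2, 0.3, -0.1]
opening: 1.0
grasp_force: 0.0
pos [521.7 369.5 184.9] yaw 84.28 shift [-44.52   3.58  -1.45] turn 0.1 op 1.0 tilt [-0.0026 -0.0012]
```

```bash
python3 -m handwheel '[[[1,-44.5,3.6,0,0,0,0],[1,-44.5,3.6,0,0,0,0],[1,-44.5,3.6,0,0,0,0],[1,-44.5,3.6,0,0,0,0],[1,-44.5,3.6,0,0,0,0],[1,-44.5,3.6,0,0,0,0],[1,-44.5,3.6,0,0,0,0],[1,-44.5,3.6,0,0,0,0],[1,-44.5,3.6,0,0,0,0],[1,-44.5,3.6,0,0,0,0]]]'; python3 to.py 513 -77 55 84.2
```

```text
time_s: 6.65
eef_pos: [0.514, -0.075, 0.1847]
eef_rot: [-0.0, 0.741, 0.672, 0.0]
wrist_force: [-0.2, 0.1, -0.3]
opening: 0.998
grasp_force: 0.0
pos [514.  -75.  184.7] yaw 84.37 shift [-0.22 -0.08 12.97] turn 0.2 op 0.998 tilt [-0.0002  0.0006]
```

```bash
python3 -m handwheel '[[[1,-0.2,0,5,0,0,0],[1,-0.2,0,10,0,0,0],[1,-0.2,0,13,0,0,0],[1,-0.2,0,13,0,0,0],[-1,-0.2,0,13,0,0,0],[-1,-0.2,0,13,0,0,0],[-1,-0.2,0,13,0,0,0],[-1,-0.2,0,13,0,0,0],[-1,-0.2,0,13,0,0,0],[-1,-0.2,0,13,0,0,0]]]'; python3 to.py 517 293 55 84.2
```

```text
time_s: 7.9
eef_pos: [0.5146, -0.0788, 0.0565]
eef_rot: [0.001, 0.742, 0.671, 0.0]
wrist_force: [-3.0, 1.5, 8.0]
opening: 0.428
grasp_force: 59.3
pos [514.6 -78.8  56.5] yaw 84.27 shift [37.01 -3.48  0.13] turn 0.1 op 0.428 tilt [ 0.0019 -0.0007]
```

```bash
python3 -m handwheel '[[[-1,0,0,-5,0,0,0],[-1,0,0,-10,0,0,0],[-1,0,0,-14,0,0,0],[-1,5,-0.5,-14,0,0,0],[-1,11,-1,-14,0,0,0],[-1,17,-1.6,-14,0,0,0],[-1,23,-2.2,-14,0,0,0],[-1,29,-2.7,-14,0,0,0],[-1,34,-3.2,-14,0,0,0],[-1,37,-3.5,-14,0,0,0]]]'; python3 to.py 517 293 57 84.2
```

```text
time_s: 9.15
eef_pos: [0.5153, 0.2957, 0.1952]
eef_rot: [-0.0, 0.741, 0.672, 0.0]
wrist_force: [0.3, 0.6, -2.0]
opening: 0.428
grasp_force: 60.6
pos [515.3 295.7 195.2] yaw 84.39 shift [-0.26  0.19 13.82] turn 0.2 op 0.428 tilt [0.0005 0.0005]
```

```bash
python3 -m handwheel '[[[-1,0,0,5,0,0,0],[-1,0,0,10,0,0,0],[-1,0,0,13,0,0,0],[-1,0,0,13.7,0,0,0],[-1,0,0,13.8,0,0,0],[-1,0,0,13.8,0,0,0],[1,0,0,13.8,0,0,0],[1,0,0,13.8,0,0,0],[1,0,0,13.8,0,0,0]]]';  python3 -m handwheel '[[[1,0,0,-4,0,0,0],[1,0,0,-9,0,0,0],[1,0,0,-12,0,0,0],[1,0,0,-12,0,0,0]]]'; python3 to.py 518 0 200 84.2
```

```text
time_s: 10.28
eef_pos: [0.5162, 0.2932, 0.0572]
eef_rot: [0.0, 0.742, 0.671, 0.0]
wrist_force: [0.4, 0.4, 0.0]
opening: 0.994
grasp_force: 0.0
time_s: 10.78
eef_pos: [0.5179, 0.2939, 0.1802]
eef_rot: [0.001, 0.741, 0.671, 0.003]
wrist_force: [0.5, 0.2, -0.0]
opening: 0.996
grasp_force: 0.0
pos [517.9 293.9 180.2] yaw 84.28 shift [-29.24   2.95  -2.04] turn 0.1 op 0.996 tilt [0.0061 0.002 ]
```

```bash
python3 -m handwheel '[[[1,-29.2,2.9,0,0,0,0],[1,-29.2,2.9,0,0,0,0],[1,-29.2,2.9,0,0,0,0],[1,-29.2,2.9,0,0,0,0],[1,-29.2,2.9,0,0,0,0],[1,-29.2,2.9,0,0,0,0],[1,-29.2,2.9,0,0,0,0]]]'; python3 to.py 518 0 52 84.2;  python3 - <<'E'
from h import *
from bench import status,camera
o=status.get_obs();c=camera("wrist");cv2.imwrite("pics/w2.png",c["frame"]);np.savez("w2.npz",pos=o["eef_pos"],rot=o["eef_rot"],**c)
E
```

```text
time_s: 11.65
eef_pos: [0.515, 0.0002, 0.1757]
eef_rot: [-0.001, 0.742, 0.671, -0.0]
wrist_force: [0.2, 0.0, 0.5]
opening: 0.999
grasp_force: 0.0
pos [5.150e+02 2.000e-01 1.757e+02] yaw 84.24 shift [1.000e-02 3.300e-01 1.237e+01] turn 0.0 op 0.999 tilt [-0.0018  0.0009]
```

View pics/w2.png

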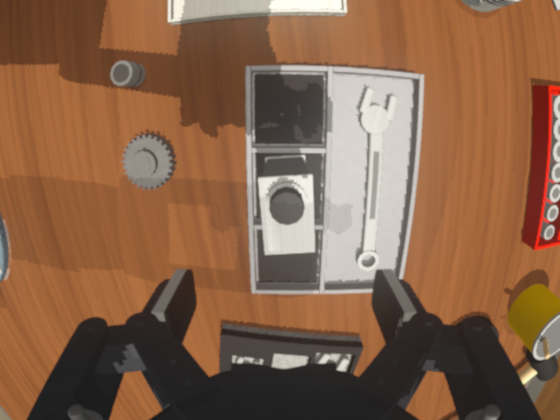

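The oil can's top is centred at about (287,214), between the fingers at (180,300) and (390,300), with a turn of a few degrees. The spanner is undisturbed. Grasping the oil can.

```bash
python3 -m handwheel '[[[1,0,0.3,5,0,0,0],[1,0,0.3,10,0,0,0],[1,0,0.3,12.3,0,0,0],[1,0,0.3,12.3,0,0,0],[-1,0,0.3,12.3,0,0,0],[-1,0,0.3,12.3,0,0,0],[-1,0,0.3,12.3,0,0,0],[-1,0,0.3,12.3,0,0,0],[-1,0,0.3,12.3,0,0,0],[-1,0,0.3,12.3,0,0,0]]]'; python3 to.py 511 220 52 84.2
```

```text
time_s: 12.95
eef_pos: [0.5195, -0.0006, 0.0551]
eef_rot: [0.001, 0.742, 0.671, 0.001]
wrist_force: [-0.7, 2.0, 7.0]
opening: 0.416
grasp_force: 58.9
pos [519.5  -0.6  55.1] yaw 84.27 shift [21.87 -3.04  0.3 ] turn 0.1 op 0.416 tilt [ 0.0019 -0.0001]
```

```bash
python3 -m handwheel '[[[-1,0,0,-4,0,0,0],[-1,0,0,-8,0,0,0],[-1,4,-0.5,-8,0,0,0],[-1,9,-1.2,-8,0,0,0],[-1,14,-1.9,-8,0,0,0],[-1,19,-2.6,-8,0,0,0],[-1,21.9,-3,-8,0,0,0],[-1,21.9,-3,-8,0,0,0],[-1,21.9,-3,-8,0,0,0]]]'; python3 to.py 511 220 55.5 84.2
```

```text
time_s: 14.08
eef_pos: [0.5103, 0.2199, 0.1335]
eef_rot: [-0.0, 0.741, 0.671, -0.0]
wrist_force: [-0.9, -1.1, -2.1]
opening: 0.417
grasp_force: 60.4
pos [510.3 219.9 133.5] yaw 84.29 shift [0.02 0.07 7.8 ] turn 0.1 op 0.417 tilt [-0.0006 -0.0005]
```

Then release, back off up, and look at the tray with the side camera afterwards.

```bash
python3 -m handwheel '[[[-1,0,0,4,0,0,0],[-1,0,0,7,0,0,0],[-1,0,0,7.7,0,0,0],[-1,0,0,7.8,0,0,0],[-1,0,0,7.8,0,0,0],[1,0,0,7.8,0,0,0],[1,0,0,7.8,0,0,0],[1,0,0,7.8,0,0,0],[1,0,0,2,0,0,0],[1,0,0,-6,0,0,0]]]'; python3 -m handwheel '[[[0,0,0,-4,0,0,0],[0,0,0,-4,0,0,0]]]'; python3 to.py 600 -4 200 82;  python3 - <<'E'
from h import *
from bench import status,camera
c=camera("side");cv2.imwrite("pics/side1.png",c["frame"]);np.savez("side1.npz",**c)
c=dict(np.load("w2.npz"))
for n,u,v,z in(("ring",369,261,.012),("jawmid",375,119,.012),("jawtipL",368,90,.012),("jawtipR",391,98,.012)):print(n,np.round(wray(c,u,v,z)*1e3,1))
# spanner from side depth+wall comps: shank points by height in trough
from numpy.linalg import svd
for n in("scene0","side0"):
    s=dict(np.load(n+".npz"));P=cloud(s);Rr=Ro.from_euler("z",-5.8,degrees=True).as_matrix()[:2,:2]
    L=(P[...,:2]-[.5645,-.005])@Rr;m=(abs(L[...,0]-.0375)<.036)&(abs(L[...,1])<.107)&(P[...,2]>.0085)&(P[...,2]<.03)&(s["depth"]>0)
    q=cv2.minAreaRect((P[m][:,:2]*1000).astype(np.float32));print(n,m.sum(),q)
E
```

```text
time_s: 15.32
eef_pos: [0.5097, 0.2202, 0.1767]
eef_rot: [-0.001, 0.742, 0.671, -0.001]
wrist_force: [1.7, 0.4, 0.0]
opening: 1.003
grasp_force: 0.0
time_s: 15.58
eef_pos: [0.5131, 0.221, 0.221]
eef_rot: [0.002, 0.741, 0.671, 0.004]
wrist_force: [0.5, -0.0, -1.1]
opening: 0.605
grasp_force: 0.0
pos [513.1 221.  221. ] yaw 84.29 shift [-21.53  10.86   2.13] turn 2.3 op 0.605 tilt [0.0085 0.0017]
ring [597.9 -91.3]
jawmid [607.4  59. ]
jawtipL [602.5  87.3]
jawtipR [625.   78.8]
scene0 368 ((602.0678100585938, -7.656578063964844), (207.62574768066406, 69.39494323730469), 83.38613891601562)
side0 487 ((603.6714477539062, -4.348579406738281), (192.8412628173828, 36.434688568115234), 81.88841247558594)
```

View pics/side1.png

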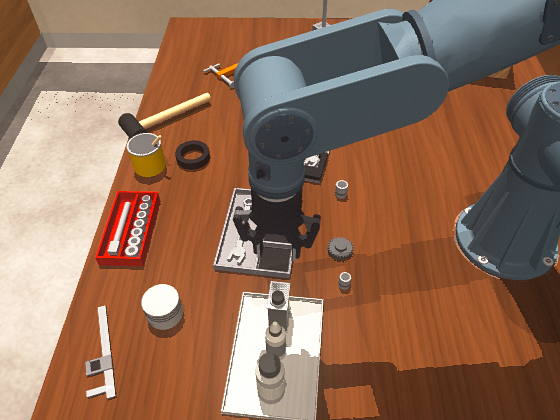

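All three containers stand in the drip tray, at (279,300), (276,338) and (269,378). Moving above the spanner for a close look.

```bash
python3 -m handwheel '[[[-0.2,-22,9,8,0,0,1],[-0.2,-22,9,8,0,0,1],[-0.2,-22,9,8,0,0,1],[-0.2,-22,9,8,0,0,1],[-0.2,-22,9,8,0,0,1],[-0.2,-22,9,8,0,0,1],[-0.2,-22,9,8,0,0,1]]]'; python3 to.py 603 -4 5 84; python3 - <<'E'
from h import *
from bench import status,camera
o=status.get_obs();c=camera("wrist");cv2.imwrite("pics/w3.png",c["frame"]);np.savez("w3.npz",pos=o["eef_pos"],rot=o["eef_rot"],**c)
E
```

```text
time_s: 16.5
eef_pos: [0.5778, -0.0061, 0.1362]
eef_rot: [-0.0, 0.747, 0.665, -0.0]
wrist_force: [0.1, 0.7, -0.2]
opening: 0.401
grasp_force: 0.0
pos [577.8  -6.1 136.2] yaw 83.37 shift [ 0.49  2.48 13.12] turn -0.6 op 0.401 tilt [-0.0003  0.0004]
```

View pics/w3.png

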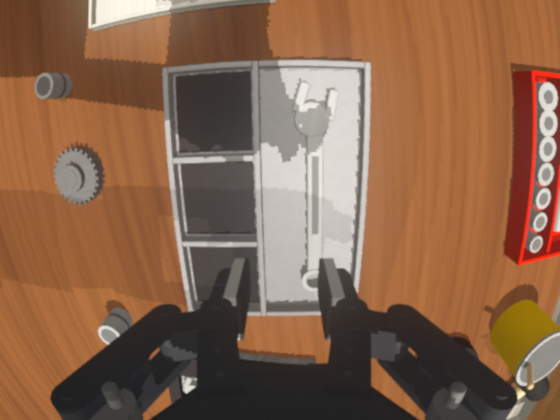

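The spanner ring is at (313,281), the shank runs from (315,140) to (315,255), and the jaw head is at (312,118) with tips at (303,85) and (333,97). Converting these.

```bash
python3 - <<'E'
from h import *
c=dict(np.load("w3.npz"))
pt={}
for n,u,v,z in(("ring",313,281,.0135),("ringbot",313,292,.0135),("shA",315,145,.0125),("shB",315.5,245,.0125),("head",312,118,.0135),("tipL",303,82,.0135),("tipR",334,90,.0135),("rTL",165,68,.017),("rTR",369,64,.017),("rBR",357,315,.017),("rBL",189,315,.017)):
    pt[n]=wray(c,u,v,z)*1e3;print(n,np.round(pt[n],1))
for a,b in(("shB","shA"),("ring","head"),("ring","shA"),("rBR","rTR")):
    d=pt[b]-pt[a];print(a,b,np.degrees(np.arctan2(d[1],d[0])).round(1))
g=c["frame"][60:310,255:365];cv2.imwrite("pics/w3c.png",cv2.resize(g,None,fx=4,fy=2.4,interpolation=cv2.INTER_CUBIC)[:, :440])
E
```

```text
ring [595.3 -90.2]
ringbot [ 594.3 -102.8]
shA [607.9  36.8]
shB [600.5 -53. ]
head [607.6  59.4]
tipL [603.6  89.5]
tipR [627.8  80.7]
rTL [493.3 118.6]
rTR [658.3 100.2]
rBR [ 637.  -135.6]
rBL [ 465.7 -117.3]
shB shA 85.3
ring head 85.3
ring shA 84.3
rBR rTR 84.8
```

View pics/w3c.png

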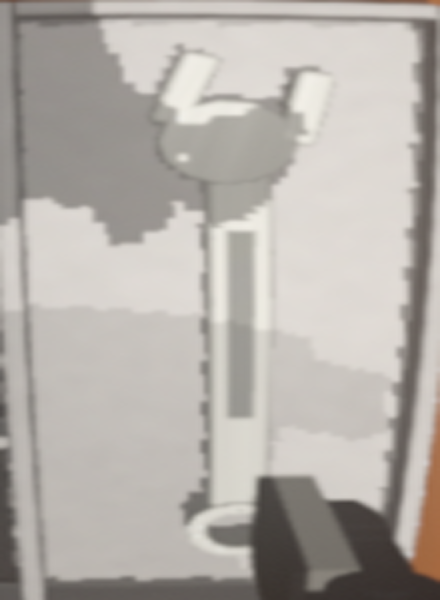

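```bash
python3 -m handwheel '[[[-0.2,0.2,2.6,3,0,0,-1.4],[-0.2,0.2,2.6,6,0,0,-1.4],[-0.2,0.2,2.6,10,0,0,-1.4],[-0.2,0.2,2.6,11,0,0,-1.4],[-0.2,0.2,2.6,11,0,0,-1.4],[-0.2,0.2,2.6,11,0,0,-1.4]]]'; python3 to.py 604 -7.5 5 84.8; python3 - <<'E'
from h import *
from bench import status,camera
o=status.get_obs();c=camera("wrist");cv2.imwrite("pics/w4.png",c["frame"]);np.savez("w4.npz",pos=o["eef_pos"],rot=o["eef_rot"],**c)
E
```

```text
time_s: 17.3
eef_pos: [0.6057, -0.0085, 0.0283]
eef_rot: [0.001, 0.739, 0.674, 0.001]
wrist_force: [0.0, 0.2, 0.6]
opening: 0.4
grasp_force: 0.0
pos [605.7  -8.5  28.3] yaw 84.7 shift [ 0.09 -0.19  2.33] turn -0.1 op 0.4 tilt [ 0.0031 -0.0006]
```

View pics/w4.png

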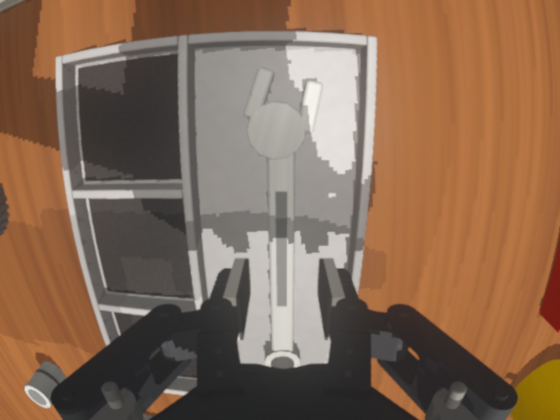

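The shank at (281,190–350) is centred between the pads at (237,280) and (333,280). Descending and gripping.

```bash
python3 - <<'E'
from h import *
c=dict(np.load("w4.npz"))
for n,u,v in(("recT",281,192),("recB",282,305),("head",276,130),("ring",283,361),("tipL",265,68),("tipR",313,82)):print(n,np.round(wray(c,u,v,.0125)*1e3,1))
E
python3 -m handwheel '[[[-0.2,0,-0.1,1.5,0,0,0],[-0.2,0,-0.1,2.3,0,0,0],[-0.2,0,-0.1,2.3,0,0,0],[-1,0,-0.1,2.3,0,0,0],[-1,0,-0.1,2.3,0,0,0],[-1,0,-0.1,2.3,0,0,0],[-1,0,-0.1,2.3,0,0,0],[-1,0,-0.1,2.3,0,0,0]]]'; python3 to.py 604 -7.5 150 84.8
```

```text
recT [606.8  27.5]
recB [600.8 -41.4]
head [607.3  58.9]
ring [597.  -88.9]
tipL [605.   89.7]
tipR [627.2  80.8]
time_s: 18.35
eef_pos: [0.6037, -0.0086, 0.0036]
eef_rot: [0.0, 0.739, 0.673, 0.0]
wrist_force: [1.3, 0.0, 4.0]
opening: 0.139
grasp_force: 60.5
pos [603.7  -8.6   3.6] yaw 84.67 shift [  0.11   0.03 -14.64] turn -0.1 op 0.139 tilt [ 0.0008 -0.0002]
```

```bash
python3 to.py 575 -365 154 76.5; python3 -m handwheel '[[[-1,0,0,-1,0,0,0],[-1,0,0,-5,0,0,0],[-1,0,0,-10,0,0,0],[-1,0,0,-15,0,0,0],[-1,0,0,-15,0,0,0]]]'; python3 - <<'E'
from h import *
C=dict(np.load("side0.npz"))
def ray(c,u,v,z):
    E=c["extrinsics"];d=E[:3,:3]@[(u-c["cx"])/c["fx"],(v-c["cy"])/c["fy"],1];t=(z-E[2,3])/d[2];return (E[:3,3]+t*d)[:2]
p=[ray(C,u,v,.022)*1e3 for u,v in((281,110),(339,118),(321,181),(255,172))];print(np.round(p),np.mean(p,0))
E
```

```text
pos [603.7  -8.6   3.6] yaw 84.67 shift [-35.75   0.47 -15.03] turn 8.2 op 0.139 tilt [ 0.0008 -0.0002]
time_s: 18.98
eef_pos: [0.606, -0.0089, 0.1584]
eef_rot: [0.003, 0.739, 0.674, 0.002]
wrist_force: [0.7, -0.0, -1.6]
opening: 0.14
grasp_force: 59.7
[[ 531. -435.]
 [ 366. -402.]
 [ 421. -155.]
 [ 589. -182.]] [ 476.71016806 -293.58818307]
```

```bash
python3 -m handwheel '[[[-1,-36,0.5,0,0,0,8.2],[-1,-36,0.5,0,0,0,8.2],[-1,-36,0.5,0,0,0,8.2],[-1,-36,0.5,0,0,0,8.2],[-1,-36,0.5,0,0,0,8.2],[-1,-36,0.5,0,0,0,8.2],[-1,-36,0.5,0,0,0,8.2],[-1,-36,0.5,0,0,0,8.2]]]'; python3 - <<'E'
from h import *
from bench import status,camera
o=status.get_obs();c=camera("wrist");cv2.imwrite("pics/w5.png",c["frame"]);np.savez("w5.npz",pos=o["eef_pos"],rot=o["eef_rot"],**c)
E
```

```text
time_s: 19.98
eef_pos: [0.5739, -0.3662, 0.1514]
eef_rot: [-0.002, 0.786, 0.619, -0.0]
wrist_force: [-0.1, -0.0, -1.7]
opening: 0.136
grasp_force: 59.7
```

View pics/w5.png

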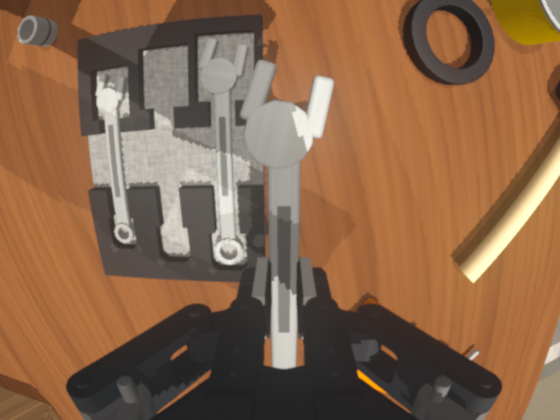

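The empty pocket runs from the wide end at (143–189,50) to the narrow end at about (176,255). The held spanner has its head at (279,135). Enlarging the foam.

```bash
python3 - <<'E'
from h import *
c=dict(np.load("w5.npz"));cv2.imwrite("pics/w5c.png",cv2.resize(c["frame"][10:285,75:275],None,fx=2.9,fy=2.18,interpolation=cv2.INTER_CUBIC))
E
```

```text
(no output)
```

View pics/w5c.png

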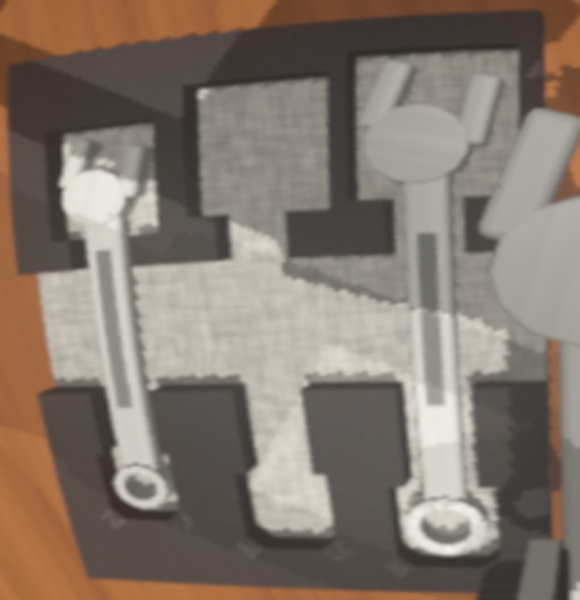

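```bash
python3 - <<'E'
from h import *
c=dict(np.load("w5.npz"));T=wT(c)
print("cam",np.round(T[:3,3]*1e3), "nadir px crop",[(round((u-75)*2.9),round((v-10)*2.18)) for u,v in [wpix(c,[T[0,3]+1e-6,T[1,3],.0])]])
f=lambda a,b,z:wray(c,75+a/2.9,10+b/2.18,z)*1e3
tl,tr,bl=f(10,66,.022),f(541,11,.022),f(88,577,.022)
print("corners",tl.round(1),tr.round(1),bl.round(1),"w",np.linalg.norm(tr-tl).round(1),"h",np.linalg.norm(bl-tl).round(1),"ctr",((tr+bl)/2).round(1),"ang y",np.degrees(np.arctan2(*(tl-bl)[::-1])).round(2),"ang x",np.degrees(np.arctan2(*(tr-tl)[::-1])).round(2))
for z in(.010,.022):
  print(z)
  for n,a,b in(("wideTL",199,86),("wideTR",328,78),("wideL",200,180),("wideR",330,180),("neckL",231,235),("neckR",287,235),("nk2L",256,440),("nk2R",311,440),("endL",250,500),("endR",333,500),("endB",292,535),("grLoL",245,383),("grLoR",305,380),("grUpL",232,262),("grUpR",287,258)):
    print(n,f(a,b,z).round(1),end="; ")
  print()
print("held: head",(wray(c,279,135,c["pos"][2]+.008)*1e3).round(1))
E
```

```text
cam [ 592. -288.  295.] nadir px crop [(608, 204)]
corners [ 421.5 -169.1] [ 591.9 -209.5] [ 364.3 -405. ] w 175.1 h 242.8 ctr [ 478.1 -307.2] ang y 76.36 ang x -13.34
0.01
wideTL [ 481.4 -202.8]; wideTR [ 523.1 -214.5]; wideL [ 471.6 -242.4]; wideR [ 513.2 -256.2]; neckL [ 475.4 -268.3]; neckR [ 493.7 -274. ]; nk2L [ 454.8 -356.5]; nk2R [ 474.1 -361.1]; endL [ 441.8 -383.5]; endR [ 472. -390.]; endB [ 450.8 -403.7]; grLoL [ 460.  -330.7]; grLoR [ 481.  -334.8]; grUpL [ 472.4 -279.4]; grUpR [ 491.  -283.2]; 
0.022
wideTL [ 486.1 -206.4]; wideTR [ 526.  -217.6]; wideL [ 476.7 -244.3]; wideR [ 516.6 -257.5]; neckL [ 480.4 -269.1]; neckR [ 497.8 -274.6]; nk2L [ 460.6 -353.6]; nk2R [ 479.1 -358. ]; endL [ 448.2 -379.5]; endR [ 477.  -385.7]; endB [ 456.7 -398.9]; grLoL [ 465.6 -328.9]; grLoR [ 485.7 -332.8]; grUpL [ 477.5 -279.7]; grUpR [ 495.2 -283.4]; 
held: head [ 587.1 -300.4]
```

```bash
python3 to.py 478.5 -309 60 76.5
```

```text
pos [ 574.4 -365.7  151.8] yaw 76.52 shift [  3.26 -10.62   9.21] turn 0.0 op 0.138 tilt [-0.002   0.0024]
```

```bash
python3 -m handwheel '[[[-1,1.5,-5,0,0,0,0],[-1,3.2,-10.5,0,0,0,0],[-1,3.3,-10.6,5,0,0,0],[-1,3.3,-10.6,9.2,0,0,0],[-1,3.3,-10.6,9.2,0,0,0],[-1,3.3,-10.6,9.2,0,0,0]]]'; python3 to.py 478.5 -309 25 76.5; python3 - <<'E'
from h import *
from bench import status,camera
o=status.get_obs();c=camera("wrist");cv2.imwrite("pics/w6.png",c["frame"]);np.savez("w6.npz",pos=o["eef_pos"],rot=o["eef_rot"],**c)
E
```

```text
time_s: 20.78
eef_pos: [0.4806, -0.3103, 0.0627]
eef_rot: [0.001, 0.785, 0.619, 0.0]
wrist_force: [-0.4, 0.1, -0.8]
opening: 0.138
grasp_force: 59.7
pos [ 480.6 -310.3   62.7] yaw 76.55 shift [ 0.08 -0.24  3.77] turn 0.0 op 0.138 tilt [ 0.0011 -0.001 ]
```

View pics/w6.png

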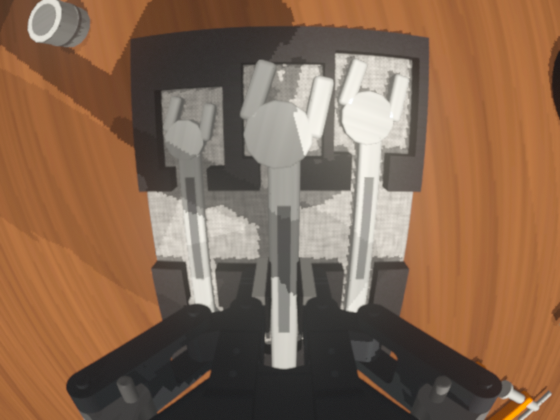

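The spanner sits over the pocket, with the pocket's wide end at (247–323, 65–157) and the spanner head at (278,135). Lateral offset is within about 1–2 mm. Lowering into the pocket.

```bash
python3 -m handwheel '[[[-1,0.1,-0.15,1.5,0,0,0],[-1,0.1,-0.15,3,0,0,0],[-1,0.1,-0.15,3.8,0,0,0],[-1,0.1,-0.15,4.2,0,0,0],[-1,0.1,-0.15,4.5,0,0,0],[-1,0.1,-0.15,4.5,0,0,0]]]'; python3 to.py 478.5 -309 11 76.5
```

```text
time_s: 21.58
eef_pos: [0.4783, -0.3093, 0.0162]
eef_rot: [-0.0, 0.785, 0.619, 0.0]
wrist_force: [0.3, 0.4, 0.0]
opening: 0.142
grasp_force: 59.8
pos [ 478.3 -309.3   16.2] yaw 76.47 shift [0.03 0.01 0.52] turn -0.0 op 0.142 tilt [-0.  0.]
```

```bash
python3 -m handwheel '[[[-1,0,0,0.3,0,0,0],[-1,0,0,0.5,0,0,0],[-1,0,0,0.5,0,0,0]]]'; python3 to.py 478.5 -309 11 76.5
```

```text
time_s: 21.95
eef_pos: [0.4782, -0.3091, 0.0111]
eef_rot: [-0.0, 0.785, 0.619, -0.0]
wrist_force: [-0.1, -0.2, -0.2]
opening: 0.142
grasp_force: 59.8
pos [ 478.2 -309.1   11.1] yaw 76.47 shift [0.02 0.03 0.01] turn -0.0 op 0.142 tilt [-0.0002  0.0002]
```

```bash
python3 -m handwheel '[[[-0.3,0,0,0,0,0,0],[-0.3,0,0,0,0,0,0],[-0.3,0,0,0,0,0,0],[-0.3,0,0,-2,0,0,0],[-0.3,0,0,-7,0,0,0],[-0.3,0,0,-13,0,0,0],[-0.3,0,9,-13,0,0,0],[-0.3,0,9,-13,0,0,0],[-0.3,0,9,-13,0,0,0]]]'; python3 - <<'E'
from h import *
from bench import status,camera
o=status.get_obs();print(np.round(o["eef_pos"],4));c=camera("wrist");cv2.imwrite("pics/w7.png",cv2.resize(c["frame"][:300,50:400],None,fx=2,fy=2));np.savez("w7.npz",pos=o["eef_pos"],rot=o["eef_rot"],**c)
E
```

```text
time_s: 23.08
eef_pos: [0.5674, -0.3306, 0.143]
eef_rot: [0.001, 0.785, 0.619, 0.0]
wrist_force: [0.0, 0.6, -1.0]
opening: 0.35
grasp_force: 0.0
[ 0.5674 -0.3306  0.143 ]
```

View pics/w7.png

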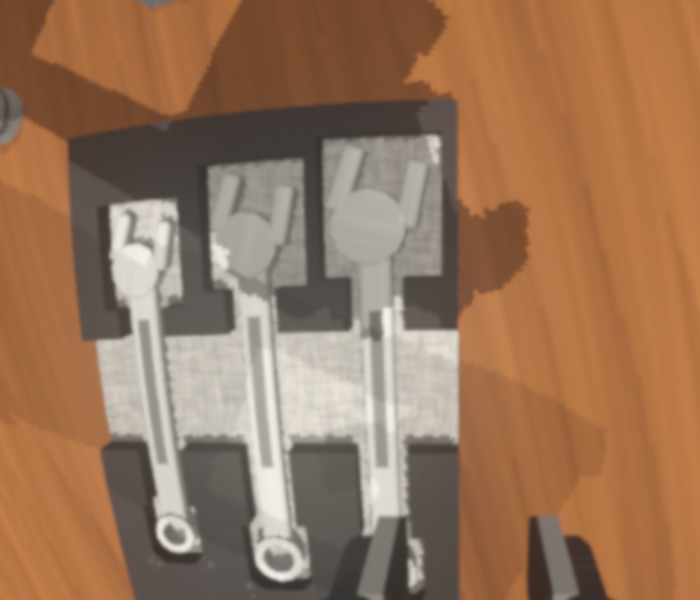

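The spanner lies flat in its pocket: ring at (280,556), head at (245,243). Its neighbours are unmoved. Now returning the containers, oil can first.

```bash
python3 to.py 510.3 219.9 190 84.25; python3 -m handwheel '[[[1,0,0,-4.7,0,0,0],[1,0,0,-4.7,0,0,0]]]'
```

```text
pos [ 566.  -330.1  142.2] yaw 76.52 shift [ 52.19 -18.24  -4.81] turn -7.7 op 0.35 tilt [ 0.0003 -0.0005]
time_s: 23.38
eef_pos: [0.5668, -0.3317, 0.1932]
eef_rot: [0.004, 0.786, 0.619, 0.001]
wrist_force: [-0.3, 0.2, -1.1]
opening: 0.764
grasp_force: 0.0
```

```bash
python3 -m handwheel '[[[1,52.2,-18.2,0,0,0,-7.7],[1,52.2,-18.2,0,0,0,-7.7],[1,52.2,-18.2,0,0,0,-7.7],[1,52.2,-18.2,0,0,0,-7.7],[1,52.2,-18.2,0,0,0,-7.7],[1,52.2,-18.2,0,0,0,-7.7],[1,52.2,-18.2,0,0,0,-7.7],[1,52.2,-18.2,0,0,0,-7.7],[1,52.2,-18.2,0,0,0,-7.7],[1,52.2,-18.2,0,0,0,-7.7]]]';python3 to.py 510.3 219.9 55.5 84.25
```

```text
time_s: 24.62
eef_pos: [0.5088, 0.2226, 0.1878]
eef_rot: [-0.001, 0.74, 0.672, -0.0]
wrist_force: [0.1, -0.1, -0.7]
opening: 1.001
grasp_force: 0.0
pos [508.8 222.6 187.8] yaw 84.46 shift [-0.25  0.19 13.23] turn 0.2 op 1.001 tilt [-0.0013  0.0003]
```

```bash
python3 -m handwheel '[[[1,-0.2,0.2,5,0,0,0.2],[1,-0.2,0.2,10,0,0,0.2],[1,-0.2,0.2,13.2,0,0,0.2],[1,-0.2,0.2,13.2,0,0,0.2],[-1,-0.2,0.2,13.2,0,0,0.2],[-1,-0.2,0.2,13.2,0,0,0.2],[-1,-0.2,0.2,13.2,0,0,0.2],[-1,-0.2,0.2,13.2,0,0,0.2],[-1,-0.2,0.2,13.2,0,0,0.2],[-1,-0.2,0.2,13.2,0,0,0.2]]]';python3 to.py 519.5 -0.6 55.5 84.25
```

```text
time_s: 25.88
eef_pos: [0.5137, 0.2177, 0.0579]
eef_rot: [0.001, 0.743, 0.669, 0.001]
wrist_force: [-2.1, -1.3, 7.2]
opening: 0.418
grasp_force: 60.8
pos [513.7 217.7  57.9] yaw 83.99 shift [-21.65   2.86   0.24] turn -0.3 op 0.418 tilt [0.0023 0.0001]
```

```bash
python3 -m handwheel '[[[-1,0,0,-4,0,0,0],[-1,0,0,-8,0,0,0],[-1,-4,0.5,-8,0,0,0],[-1,-9,1.2,-8,0,0,0],[-1,-14,1.9,-8,0,0,0],[-1,-19,2.6,-8,0,0,0],[-1,-21.9,2.8,-8,0,0,-0.3],[-1,-21.9,2.8,-8,0,0,-0.3],[-1,-21.9,2.8,-8,0,0,-0.3]]]';python3 to.py 519.2 -2.8 58.2 84.25
```

```text
time_s: 27.0
eef_pos: [0.5173, -0.0026, 0.1362]
eef_rot: [-0.0, 0.742, 0.671, 0.0]
wrist_force: [-0.6, 1.4, -2.2]
opening: 0.412
grasp_force: 60.9
pos [517.3  -2.6 136.2] yaw 84.26 shift [-0.   0.2  7.8] turn 0.0 op 0.412 tilt [-0.0004  0.0005]
```

```bash
python3 -m handwheel '[[[-1,0,0.2,4,0,0,0],[-1,0,0.2,7,0,0,0],[-1,0,0.2,7.7,0,0,0],[-1,0,0.2,7.8,0,0,0],[-1,0,0.2,7.8,0,0,0],[1,0,0.2,7.8,0,0,0],[1,0,0.2,7.8,0,0,0],[1,0,0.2,7.8,0,0,0],[1,0,0.2,2,0,0,0],[1,0,0.2,-6,0,0,0]]]';python3 to.py 516.2 293.3 190 84.25
```

```text
time_s: 28.25
eef_pos: [0.5186, -0.0032, 0.1793]
eef_rot: [-0.001, 0.742, 0.671, -0.001]
wrist_force: [1.6, 0.3, 0.1]
opening: 0.997
grasp_force: 0.0
pos [518.6  -3.2 179.3] yaw 84.26 shift [29.48 -3.21 -1.05] turn 0.0 op 0.997 tilt [-0.0027  0.0007]
```

```bash
python3 -m handwheel '[[[1,29.5,-3.2,-1,0,0,0],[1,29.5,-3.2,-1,0,0,0],[1,29.5,-3.2,-1,0,0,0],[1,29.5,-3.2,-1,0,0,0],[1,29.5,-3.2,-1,0,0,0],[1,29.5,-3.2,-1,0,0,0],[1,29.5,-3.2,-1,0,0,0],[1,29.5,-3.2,-1,0,0,0]]]';python3 to.py 516.2 293.3 57 84.25
```

```text
time_s: 29.25
eef_pos: [0.5173, 0.2921, 0.1887]
eef_rot: [0.0, 0.742, 0.67, -0.0]
wrist_force: [0.8, 0.5, -0.2]
opening: 1.001
grasp_force: 0.0
pos [517.3 292.1 188.7] yaw 84.18 shift [ 0.12 -0.12 13.17] turn -0.1 op 1.001 tilt [-0.0003 -0.0004]
```

```bash
python3 -m handwheel '[[[1,0.1,-0.1,5,0,0,0],[1,0.1,-0.1,10,0,0,0],[1,0.1,-0.1,13.2,0,0,0],[1,0.1,-0.1,13.2,0,0,0],[-1,0.1,-0.1,13.2,0,0,0],[-1,0.1,-0.1,13.2,0,0,0],[-1,0.1,-0.1,13.2,0,0,0],[-1,0.1,-0.1,13.2,0,0,0],[-1,0.1,-0.1,13.2,0,0,0],[-1,0.1,-0.1,13.2,0,0,0]]]';python3 to.py 513.8 -78 200 84.25
```

```text
time_s: 30.5
eef_pos: [0.5172, 0.2951, 0.0589]
eef_rot: [0.001, 0.741, 0.671, 0.001]
wrist_force: [-1.9, -1.5, 6.6]
opening: 0.427
grasp_force: 59.3
pos [517.2 295.1  58.9] yaw 84.29 shift [-37.14   3.4  -14.14] turn 0.0 op 0.427 tilt [0.0025 0.0009]
```

```bash
python3 -m handwheel '[[[-1,0,0,-5,0,0,0],[-1,0,0,-10,0,0,0],[-1,0,0,-14,0,0,0],[-1,-5,0.5,-14,0,0,0],[-1,-11,1,-14,0,0,0],[-1,-17,1.6,-14,0,0,0],[-1,-23,2.2,-14,0,0,0],[-1,-29,2.7,-14,0,0,0],[-1,-34,3.2,-14,0,0,0],[-1,-37.1,3.4,-14,0,0,0]]]'; python3 -m handwheel '[[[-1,0,0,0,0,0,0],[-1,0,0,0,0,0,0]]]'; python3 to.py 513.8 -78 59.2 84.25
```

```text
time_s: 31.75
eef_pos: [0.5129, -0.0804, 0.1975]
eef_rot: [0.001, 0.742, 0.67, 0.0]
wrist_force: [0.7, -0.0, -2.2]
opening: 0.422
grasp_force: 60.5
time_s: 32.0
eef_pos: [0.513, -0.0776, 0.1971]
eef_rot: [-0.0, 0.742, 0.671, 0.0]
wrist_force: [0.4, 0.0, -1.9]
opening: 0.426
grasp_force: 60.5
pos [513.  -77.6 197.1] yaw 84.27 shift [-0.04  0.08 13.79] turn 0.0 op 0.426 tilt [0.0003 0.0003]
```

```bash
python3 -m handwheel '[[[-1,0,0.1,5,0,0,0],[-1,0,0.1,10,0,0,0],[-1,0,0.1,13,0,0,0],[-1,0,0.1,13.7,0,0,0],[-1,0,0.1,13.8,0,0,0],[-1,0,0.1,13.8,0,0,0],[1,0,0.1,13.8,0,0,0],[1,0,0.1,13.8,0,0,0],[1,0,0.1,13.8,0,0,0]]]';  python3 -m handwheel '[[[1,0,0,-4,0,0,0],[1,0,0,-9,0,0,0],[1,0,0,-13,0,0,0],[1,0,0,-13,0,0,0]]]'; python3 to.py 521.7 369.7 190 84.25
```

```text
time_s: 33.12
eef_pos: [0.5143, -0.0782, 0.0591]
eef_rot: [0.0, 0.742, 0.671, 0.0]
wrist_force: [-0.3, -0.7, 0.5]
opening: 0.995
grasp_force: 0.0
time_s: 33.62
eef_pos: [0.5165, -0.0791, 0.1928]
eef_rot: [0.004, 0.742, 0.671, 0.002]
wrist_force: [-0.3, 0.0, -0.3]
opening: 1.003
grasp_force: 0.0
pos [516.5 -79.1 192.8] yaw 84.27 shift [44.71 -3.96  0.15] turn 0.0 op 1.003 tilt [ 0.0073 -0.0029]
```

```bash
python3 -m handwheel '[[[1,44.6,-3.9,0,0,0,0],[1,44.6,-3.9,0,0,0,0],[1,44.6,-3.9,0,0,0,0],[1,44.6,-3.9,0,0,0,0],[1,44.6,-3.9,0,0,0,0],[1,44.6,-3.9,0,0,0,0],[1,44.6,-3.9,0,0,0,0],[1,44.6,-3.9,0,0,0,0],[1,44.6,-3.9,0,0,0,0],[1,44.6,-3.9,0,0,0,0]]]';python3 to.py 522 370 64.6 84.25
```

```text
time_s: 34.88
eef_pos: [0.5197, 0.368, 0.1881]
eef_rot: [-0.0, 0.742, 0.67, -0.001]
wrist_force: [0.7, 0.3, -0.2]
opening: 1.001
grasp_force: 0.0
pos [519.7 368.  188.1] yaw 84.2 shift [ 0.24  0.22 12.34] turn -0.1 op 1.001 tilt [-0.0011 -0.001 ]
```

```bash
python3 -m handwheel '[[[1,0.2,0.2,5,0,0,0],[1,0.2,0.2,10,0,0,0],[1,0.2,0.2,12.3,0,0,0],[1,0.2,0.2,12.3,0,0,0],[-1,0.2,0.2,12.3,0,0,0],[-1,0.2,0.2,12.3,0,0,0],[-1,0.2,0.2,12.3,0,0,0],[-1,0.2,0.2,12.3,0,0,0],[-1,0.2,0.2,12.3,0,0,0],[-1,0.2,0.2,12.3,0,0,0]]]';python3 to.py 529.5 73.7 145 84.25
```

```text
time_s: 36.12
eef_pos: [0.5231, 0.3719, 0.0683]
eef_rot: [0.001, 0.741, 0.671, 0.002]
wrist_force: [-1.6, -0.5, 6.8]
opening: 0.566
grasp_force: 61.7
pos [523.1 371.9  68.3] yaw 84.29 shift [-29.6    3.62  -7.7 ] turn 0.0 op 0.566 tilt [0.0031 0.0012]
```

```bash
python3 -m handwheel '[[[-1,0,0,-4,0,0,0],[-1,0,0,-8,0,0,0],[-1,-4,0.5,-8,0,0,0],[-1,-9,1.1,-8,0,0,0],[-1,-14,1.7,-8,0,0,0],[-1,-19,2.4,-8,0,0,0],[-1,-24,3,-8,0,0,0],[-1,-28,3.5,-8,0,0,0],[-1,-29.6,3.6,-8,0,0,0],[-1,-29.6,3.6,-8,0,0,0]]]'; python3 to.py 529.5 73.7 68.5 84.25
```

```text
time_s: 37.38
eef_pos: [0.5284, 0.0727, 0.1462]
eef_rot: [0.0, 0.742, 0.67, 0.0]
wrist_force: [0.3, -0.9, -1.8]
opening: 0.568
grasp_force: 62.9
pos [528.4  72.7 146.2] yaw 84.17 shift [0.1  0.1  7.77] turn -0.1 op 0.568 tilt [0.0007 0.0003]
```

```bash
python3 -m handwheel '[[[-1,0.1,0.1,4,0,0,0],[-1,0.1,0.1,7,0,0,0],[-1,0.1,0.1,7.6,0,0,0],[-1,0.1,0.1,7.8,0,0,0],[-1,0.1,0.1,7.8,0,0,0],[1,0.1,0.1,7.8,0,0,0],[1,0.1,0.1,7.8,0,0,0],[1,0.1,0.1,7.8,0,0,0],[1,0.1,0.1,2,0,0,0],[1,0.1,0.1,-6,0,0,0]]]'; python3 -m handwheel '[[[1,10,-12,0,0,0,0],[1,10,-12,-4,0,0,0],[1,15,-12,-4,0,0,0],[1,15,-12,-4,0,0,0],[1,15,-12,-4,0,0,0],[1,15,-12,-4,0,0,0]]]'; python3 - <<'E'
from h import *
from bench import status,camera
c=camera("side");np.savez("side2.npz",**c);cv2.imwrite("pics/fin.png",c["frame"])
P=cloud(c)
# spanner heights in the foam
ax=np.array([.236,.972]);q=(P[...,:2]-[.4785,-.3072]);al=q@ax;la=q@np.array([.972,-.236])
for lo,hi in((-.095,-.03),(-.025,.025),(.03,.05),(.055,.075)):
    m=(abs(la)<.006)&(al>lo)&(al<hi)&(c["depth"]>0);print(lo,m.sum(),np.median(P[m][:,2]).round(4) if m.any() else "")
E
```

```text
time_s: 38.62
eef_pos: [0.5284, 0.074, 0.1888]
eef_rot: [-0.001, 0.742, 0.671, -0.001]
wrist_force: [1.6, -1.1, 0.2]
opening: 1.0
grasp_force: 0.0
time_s: 39.38
eef_pos: [0.4252, 0.2342, 0.2276]
eef_rot: [0.0, 0.742, 0.671, -0.001]
wrist_force: [0.2, -0.6, 0.3]
opening: 0.999
grasp_force: 0.0
-0.095 80 0.0194
-0.025 65 0.0193
0.03 26 0.0191
0.055 24 0.0211
```

View pics/fin.png

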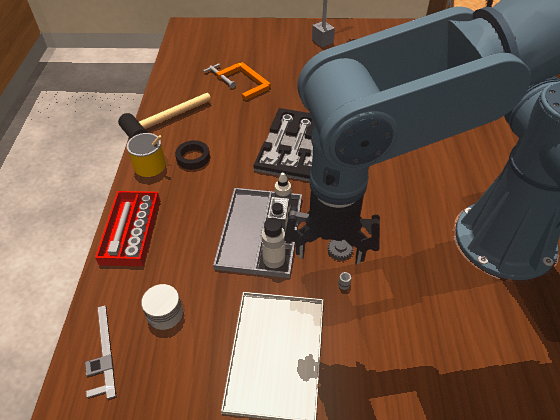

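All three containers are back in their bays at (282,185), (278,210) and (273,243). The spanner lies level at the expected height (shank top 19.3 mm, head 21 mm), and the gripper is clear.

```bash
python3 -c "
from bench import ctrl
print(ctrl.hand_in())"
```

```text
the job is handed in; nothing more can be done
None
```

The job is handed in: the last camera check showed the spanner lying level in its pocket and all three containers upright in their own bays; the hand-in gave no pass/fail verdict.

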